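# Hold the tall optical cell in the light path

### The job

Slide the steel shutter in front of the lamp fully open, let go of its knob, then take the tall open-topped glass cell from the rack, gripping it by its two frosted long sides and never touching the clear windows at its ends. Hold it upright in the light path, about midway between the lamp and the detector, with the light path running centrally through both end windows, and finish while still holding it there, clear of the bench and shutter. Leave the other two pieces standing in the rack and the shutter open.

Things in the scene. Friction and masses are not known exactly. Their poses are not given: they have to be found in the camera images.
- bench: Fixed bench: dark rail along own x, 80 mm wide (y), 20 high. Cream lamp box 90 wide at x 110 to 240 mm, top 140 mm above the table; grey detector box 80 wide at x -165 to -85, top 135. Black round 40 mm snouts face each other; the light path is the line along x between them, 100 mm up. Clear gap for the cell: x -65 to +79 mm, over the rail. Origin: on the table below the path, x = 0 near mid-gap.
- path_mid (a point): Point on the light path at the middle of the place for the cell, 100 mm above the bench's origin, axes as the bench (x along the light path towards the lamp).
- shutter (a joint): Shutter slide, m: 0 = closed (blade centred over the lamp snout), 0.045 = fully open at its end stop. It opens towards the bench's +y, rubs with about 1.5 N and stays where it is left. It starts at or near closed.
- shutter_knob (a point): Point on the axis of the upright black knob on the steel shutter blade: cylinder 12 mm in diameter, 130 to 165 mm above the table, this point 155 mm up. Pinch or push it from above. Under it the blade: 48 mm wide (bench y), 3 mm thick, top edge 130 mm up. Knob axis at bench x = +85 mm, 25 mm from the lamp box. Moves with the shutter; axes as the bench.
- rack: Fixed black rack 180 x 50 x 22 mm with three equal slots in a row along its own x axis, at x = -54, 0 and +54 mm, each 43 x 23 mm, 16 mm deep (slot floor 6 mm above the table). Origin: centre of its underside.
- cell: The cell to hold: tall open glass cell 40 mm long (own x), 20 wide (y), 55 tall (z), about 60 g, in one of the rack's slots (varies), long side along the rack's x, top 39 mm above the rack. Long sides (37 mm long, outer faces at y = +-10, 2.5 thick) are frosted, milky; the end faces at x = +-20 are clear windows 15 mm wide, not to be touched. Origin: centre of its underside.
- cell_mid (a point): Middle of the tall cell, 27.5 mm above its underside; axes as the cell.
- low_cell: The same kind of cell but only 32 mm tall, in another slot of the rack; stays there. Origin: centre of its underside.
- prism: A three-sided solid glass prism on an aluminium foot 40 x 20 x 22 mm, 55 mm tall altogether, in another slot of the rack; stays there. Origin: centre of its underside.
Not all that is in view belongs to the job. Leave any orange look-alike of the cell alone.

How it is judged:
On the way, in this order (a step that is already met when the one before it is completed fails the run):
1. the shutter is fully open and its knob let go (value of joint shutter above 0.036 m and contact force between shutter and the fingers below 0.1 N), for 0.2 s.
2. the tall cell is held by the fingers, lifted clear of the rack, with the shutter open (value of joint shutter above 0.036 m and contact force between cell and the fingers above 1 N and height (world z) of cell above 0.035 m), for 0.2 s.
At the end, for the whole second after the job is handed in: Shutter open 36 mm or more; cell held still by the fingers alone, robot off the bench; cell middle within 5 mm sideways, 12 mm in height, 25 mm along the path of path_mid; square to it within 0.14 rad, upright within 0.12 rad; low cell and prism within 12 mm of their starts, upright (value of joint shutter above 0.036 m and contact force between cell and the fingers above 1 N and x of cell_mid in the frame of bench between -0.025 and 0.025 m and y of cell_mid in the frame of bench between -0.005 and 0.005 m and z of cell_mid in the frame of bench between 0.088 and 0.112 m and angle between the x axis of cell and the x axis of bench, either way round below 0.14 rad and angle between cell's own z axis and vertical below 0.12 rad and linear speed of cell below 0.02 m/s and contact force between cell and bench below 0.05 N and contact force between cell and shutter below 0.05 N and contact force between each of the arm, the fingers and shutter below 0.1 N and contact force between each of the arm, the fingers and bench below 0.1 N and distance of each of low_cell, prism from where it was at the start of the episode below 0.012 m and angle between each of low_cell, prism's own z axis and vertical below 0.2 rad); the arm keeps its last pose, push and grip.
It fails at once if the robot touches a clear end window of the tall cell (contact force between any of cell_c2, cell_c3 and the fingers above 0.5 N or contact force between any of cell_c2, cell_c3 and the arm above 0.5 N).
It fails at once if the low cell or the prism is taken out of the rack (distance of any of low_cell, prism from where it was at the start of the episode above 0.015 m).
It also fails if it takes over 51 s, if anything falls off the work surface, if the arm or the gripper's body presses on something with over 40 N, if the wrist force passes 120 N, or if a joint passes its speed limit or range.

### The arm

A 7-joint arm with a two-finger parallel gripper is mounted at the origin on the work surface. World frame = base frame: x ahead of the robot, y to its left, z up, the work surface at z = 0. Lengths are in m, angles in rad, forces in N, time in s.
With the tool pointing down it reaches from about 0.35 to 0.9 m from the base axis. Payload 8.1 kg.
Tool frame: the origin (TCP) lies on the front face of the gripper's body, between the roots of the fingers; the fingertips stand 66 mm ahead of it and the grasp point (between the pads) lies 47 mm ahead of it (arm.finger_overhang is the distance from the TCP to the fingertips, in m); z points along the fingers, y is the line along which they close (so a half turn about z gives the same grasp; the last joint's range is limited). The gripper opens to 92 mm and grips with 3 to 60 N. Pads are 19 mm wide; open, the fingers measure 130 mm over their backs; the gripper's body (75 mm by 190 mm) begins 47 mm behind the grasp point.
Start: joints at [1.187, 0.434, 0.025, 1.573, -0.012, 1.134, -0.075], TCP at [0.173, -0.601, 0.292] pointing down, gripper open.
Joint ranges: [-2.62, 2.62], [-0.44, 2.09], [-1.27, 1.32], [0.08, 2.57], [-1.32, 4.46], [0.12, 2], [-2.74, 2.74]. Speed limits (rad/s): [2.22, 2.22, 3.01, 3.01, 3.14, 3.14, 3.14].

### API

Orientations are given as a rotation vector (axis times angle).
In Python, from cell import readout, cams, workorder, spotter, arm gives the robot as it stands.
- The arm moves only by the shell command python3 -m creep FILE [FORCE], which reads ROWS from the file FILE. ROWS is a JSON list of rows, 1 to 10 of them, each of 5 numbers: dx, dy, dz in m, then a turn about the tool's z in rad, then the opening from 0.0 (shut) to 1.0 (fully open); each row shifts and turns the commanded pose from where the row before left it, along the tool's axes as they then stand; what a row does not reach is not made up. A row lasts 1/10 s, in which the tool goes at most 0.05 m and 0.15 rad, less where a joint would pass 70% of its speed; a pose out of reach is approached as far as the arm can. The fingers move at their own pace and stop on an object; FORCE is the grip in N (left out, the last holds). Time passes only in rows, so rows that do not move let the fingers close. It prints the time, the measured TCP pose, the force, the opening and the grip force at its end. Input that does not fit is refused with a message, and nothing moves.
- readout.observe(): the state, without advancing time (a new reading comes with each control period).
- cams.get_image(name): name is "scene" or "top" or "wrist"; returns a dict with "image" (400x640x3 uint8, blue, green, red), "fx", "fy", "cx", "cy" (pixels), "cam_to_world" (4x4, takes a point from camera to world coordinates); the wrist camera has in their place "mount" (4x4, takes a point from camera to tool coordinates, whose origin is the TCP and whose axes are the flange's). Camera axes: x right, y down, z forward; pixel columns grow to the right and rows downward; lengths in m; the calibration is good to about 2 mm. A picture is of the moment at which its call begins: read the wrist's pose just before it. There is no depth.
- workorder.sign_off(): hands the job in; it is judged then, once.
Trained networks look in a picture, given as the dict that the camera call returned (one of the last four; its "shot" number tells which), for a name from the list of things; names that differ only in an ending like _2 or _b are one class to them, and where a whole thing is asked for, a point or a joint stands for the part that bears it (a point fixed in the world has none). Each returns a list of dicts, best first, with "score" (0 to 1); they miss things now and then, are a little off and sometimes report something else, mostly with a low value. They report only what shows in the picture. A call takes as long as a camera call. They do not tell look-alikes from the thing itself.
- spotter.boxes_of(picture, name): "centre" ([x, y, z] in m, in the coordinates of the camera as it stood for that picture, good to about 4 mm: the middle of the surface that is visible of it).
The state is a dict: "clock": time; "joints": joint angles; "dq": joint speeds; "joint_efforts": joint torques, N m; "position": TCP position; "ee_rot": TCP orientation; "force": force on the tool from outside, world axes, zero at the start; "ft_torque": the same for the moment, N m; "width": opening from 0.0 (shut) to 1.0 (fully open); "gripper_force": force on a finger pad.
Only numpy, scipy, OpenCV 4.12 (cv2) and the standard library are available. Lean on these libraries where they do the work, as an engineer would, in place of code of your own. Each camera call takes 0.05 s, during which the arm holds its last target. There are 200 camera calls.

## Working session

There is one attempt and no reset: what is moved stays moved. The work goes in short steps, Python scripts to look and compute and a shell command to move; the robot and the scene stay as the last step left them, time stands still between calls to the robot, and variables do not carry over. Pictures are saved under pics/ and viewed, at most 13 in all, crops included, and the job is handed in when it is done.

```bash
mkdir -p pics; ls
cat > h.py <<'E'
import numpy as np, cv2
from scipy.spatial.transform import Rotation as R
from cell import readout, cams, workorder, spotter, arm
def look(n):
    s=readout.observe(); p=cams.get_image(n)
    if 'cam_to_world' in p: T=np.array(p['cam_to_world'])
    else:
        W=np.eye(4);W[:3,:3]=R.from_rotvec(s['ee_rot']).as_matrix();W[:3,3]=s['position'];T=W@np.array(p['mount'])
    return p,T
def find(p,T,name):
    return [(round(d['score'],2),(T[:3,:3]@d['centre']+T[:3,3]).round(4).tolist()) for d in spotter.boxes_of(p,name)]
def pix(p,T,w):
    c=T[:3,:3].T@(np.array(w)-T[:3,3]); return np.array([p['fx']*c[0]/c[2]+p['cx'],p['fy']*c[1]/c[2]+p['cy']])
def atz(p,T,u,v,z):
    d=T[:3,:3]@np.array([(u-p['cx'])/p['fx'],(v-p['cy'])/p['fy'],1]); return T[:3,3]+d*(z-T[2,3])/d[2]
E
python3 - <<'E'
from h import *
s=readout.observe();print(s['position'],s['ee_rot'],s['clock'],s['width']);print(R.from_rotvec(s['ee_rot']).as_matrix().round(3))
ims=[]
for n in('scene','top'):
    p,T=look(n);ims.append(p['image']);print(n,p['fx'],T.round(3).tolist())
    cv2.imwrite(f'pics/{n}.png',p['image'])
    for k in('bench','shutter_knob','rack','cell','low_cell','prism'):print(k,find(p,T,k))
E
```

```text
pics
[ 0.17304173 -0.60014     0.29145403] [-3.10918526e+00 -4.39321503e-01  5.79085891e-04] 0.0 1.0016297149752187
[[ 0.961  0.277 -0.001]
 [ 0.277 -0.961  0.001]
 [-0.    -0.002 -1.   ]]
scene 516.6973503980917 [[0.368, 0.47, -0.802, 1.332], [0.93, -0.199, 0.311, -0.322], [-0.013, -0.86, -0.51, 0.657], [0.0, 0.0, 0.0, 1.0]]
bench [(0.91, [0.5602, 0.2815, 0.0736])]
shutter_knob [(0.58, [0.5547, 0.2795, 0.1173])]
rack [(0.85, [0.5743, -0.26, 0.0168]), (0.41, [0.5577, 0.2733, 0.0712])]
cell [(0.96, [0.5414, -0.2568, 0.0493]), (0.83, [0.5348, -0.1483, 0.0299])]
low_cell [(0.84, [0.581, -0.244, 0.0323])]
prism [(0.47, [0.4842, -0.2786, 0.0393])]
top 449.60816027080966 [[0.023, -0.98, 0.198, 0.364], [-1.0, -0.025, -0.007, -0.001], [0.012, -0.198, -0.98, 1.006], [0.0, 0.0, 0.0, 1.0]]
bench [(0.89, [0.5378, 0.2657, 0.1352])]
shutter_knob [(0.89, [0.5432, 0.281, 0.1191]), (0.68, [0.5302, -0.2597, 0.0481])]
rack [(0.92, [0.5127, -0.2552, 0.0218]), (0.43, [0.543, 0.2795, 0.1119])]
cell [(0.6, [0.5314, -0.257, 0.0451]), (0.55, [0.5284, -0.1554, 0.0372])]
low_cell [(0.58, [0.581, -0.2387, 0.0276])]
prism [(0.48, [0.4783, -0.2701, 0.0296])]
```

View pics/scene.png

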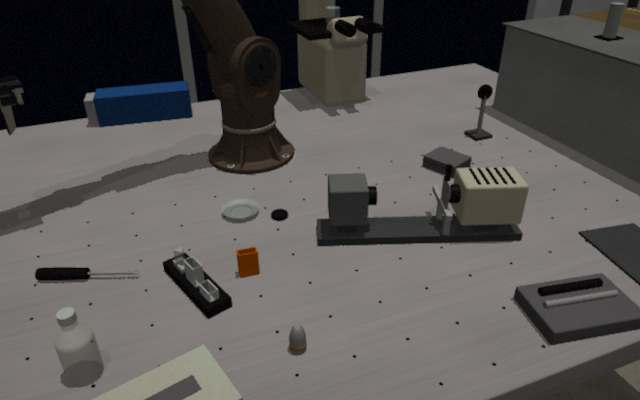

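View pics/top.png

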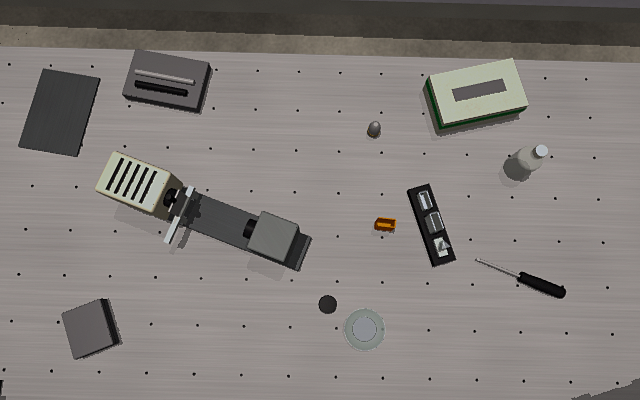

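The scene view shows the bench at (420,210), with the lamp on its right, the rack at (196,282) and the orange look-alike at (248,262). In the top view, the lamp is at (135,182), the detector at (272,238), the knob near (190,195) and the rack at (431,225). The middle slot looks like the tall cell. I'll zoom in on both to get corners.

Run:
```python
import cv2,numpy as np
t=cv2.imread('pics/top.png');s=cv2.imread('pics/scene.png')
a=cv2.resize(t[140:280,90:320],None,fx=3.4,fy=3.4,interpolation=cv2.INTER_CUBIC)[:,:782]
a=cv2.convertScaleAbs(a,alpha=1.5,beta=15)
b=cv2.resize(t[175:275,390:470],None,fx=1.2*1,fy=1.2)if 0 else cv2.convertScaleAbs(cv2.resize(s[235:320,150:270],None,fx=6,fy=6,interpolation=cv2.INTER_CUBIC),alpha=1.3)
cv2.imwrite('pics/bench.png',a);cv2.imwrite('pics/rack.png',b)
```

```text
(no output)
```

View pics/bench.png

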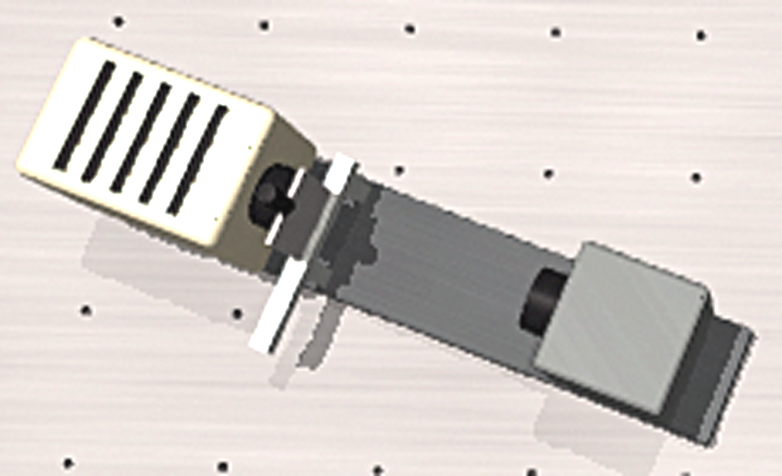

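View pics/rack.png

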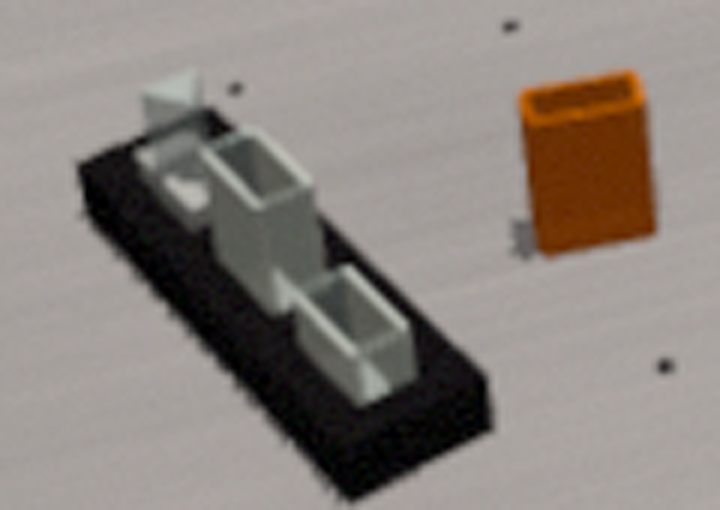

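The tall cell stands in the middle slot, with the low cell to the front right and the prism at the back left. In the bench crop, the lamp top corners are (85,38), (268,108), (212,247) and (18,172), and the detector top corners are (587,243), (708,292), (660,413) and (535,370). The dark knob is near (268,190). Next I'll fit the poses.

```bash
cat >> h.py <<'E'
from scipy.optimize import least_squares
def fit(obs,x0):
    # obs: list of (p,T,local xyz,pixel)
    def res(q):
        c,s=np.cos(q[2]),np.sin(q[2])
        return np.concatenate([pix(p,T,[q[0]+c*l[0]-s*l[1],q[1]+s*l[0]+c*l[1],l[2]])-uv for p,T,l,uv in obs])
    r=least_squares(res,x0,loss='soft_l1'); return r.x,r.fun.reshape(-1,2)
def plan(target,yaw_y):
    # row displacement in present tool axes to bring TCP to target; turn to bring tool y along yaw_y (mod pi)
    s=readout.observe();M=R.from_rotvec(s['ee_rot']).as_matrix();d=M.T@(np.array(target)-s['position'])
    t=-(yaw_y-np.arctan2(M[1,1],M[0,1]));t=(t+np.pi/2)%np.pi-np.pi/2
    print('pos',s['position'].round(4),'d',d.round(4),'turn',round(t,4),'t',s['clock'],'w',round(s['width'],3),'gf',s['gripper_force'],'F',np.round(s['force'],1))
E
python3 - <<'E'
from h import *
p,T=look('top')
L=[((.24,-.045,.14),(85,38)),((.11,-.045,.14),(268,108)),((.11,.045,.14),(212,247)),((.24,.045,.14),(18,172)),
((-.085,-.04,.135),(587,243)),((-.165,-.04,.135),(708,292)),((-.165,.04,.135),(660,413)),((-.085,.04,.135),(535,370))]
q,r=fit([(p,T,l,np.array(uv)/3.4+[90,140]) for l,uv in L],[.55,.25,1.2]);print('bench',q,np.degrees(q[2]),r.round(1).tolist())
c,s=np.cos(q[2]),np.sin(q[2]);B=np.array([[c,-s],[s,c]])
for y in(0,.01,.02):
  w=q[:2]+B@[.085,y]; print(w.round(4),[((pix(p,T,[*w,z])-[90,140])*3.4).round() .tolist()for z in(.165,.13)])
# rack from cell detections of the three pieces
P=np.array([[.581,-.2414],[.536,-.257],[.481,-.274]]);d=P[0]-P[2];print('rackyaw',np.degrees(np.arctan2(d[1],d[0])),P.mean(0))
yy=np.arctan2(B[1,1],B[0,1])
plan([*(q[:2]+B@[.085,0]),.157+.047],yy)
E
```

```text
bench [0.5195167  0.19816511 1.21984984] 69.89224752857851 [[-1.5, -1.7], [3.7, 0.8], [0.5, 1.4], [-2.5, -0.5], [-0.2, -0.7], [1.9, -0.4], [0.5, 2.3], [-1.0, -0.3]]
[0.5487 0.278 ] [[273.0, 186.0], [292.0, 200.0]]
[0.5393 0.2814] [[266.0, 203.0], [285.0, 215.0]]
[0.53   0.2849] [[258.0, 219.0], [277.0, 231.0]]
rackyaw 18.055968436148493 [ 0.53266667 -0.25746667]
pos [ 0.1732 -0.6005  0.2923] d [ 0.6043 -0.7401  0.0882] turn -0.9391 t 0.75 w 0.996 gf 0.0 F [ 0.   0.6 -0.6]
```

```bash
echo '[[0.042,-0.024,-0.004,0,1],[0.042,-0.024,-0.004,0,1],[0.042,-0.024,-0.004,0,1],[0.042,-0.024,-0.004,0,1],[0.042,-0.024,-0.004,0,1],[0.042,-0.024,-0.004,0,1],[0.042,-0.024,-0.004,0,1],[0.042,-0.024,-0.004,0,1],[0.042,-0.024,-0.004,0,1],[0.042,-0.024,-0.004,0,1]]' > rows.txt && python3 -m creep rows.txt 8
python3 - <<'E'
from h import *
p,T=look('wrist');plan([.533,-.257,.3],np.radians(108))
cv2.imwrite('pics/w1.png',p['image']);print(p['fx'],T.round(3).tolist())
for k in('rack','cell','low_cell','prism'):print(k,find(p,T,k))
E
```

```text
clock: 1.75
position: [0.5113, -0.2521, 0.3327]
ee_rot: [3.11, 0.439, 0.001]
force: [0.4, -0.4, -0.3]
width: 1.001
gripper_force: 0.0
pos [ 0.5174 -0.2437  0.3333] d [0.0109 0.0173 0.0333] turn -0.0237 t 1.8 w 1.001 gf 0.0 F [6.2 6.9 1.9]
289.38681953039344 [[0.276, -0.913, -0.301, 0.593], [-0.961, -0.262, -0.087, -0.227], [0.0, 0.313, -0.95, 0.425], [0.0, 0.0, 0.0, 1.0]]
rack [(0.76, [0.5411, -0.2532, 0.023])]
cell [(0.74, [0.5279, -0.2596, 0.0343]), (0.62, [0.5197, -0.1448, 0.0407])]
low_cell [(0.71, [0.5226, -0.2578, 0.0339]), (0.69, [0.5774, -0.2413, 0.0102])]
prism [(0.61, [0.4833, -0.2744, 0.0287])]
```

View pics/w1.png

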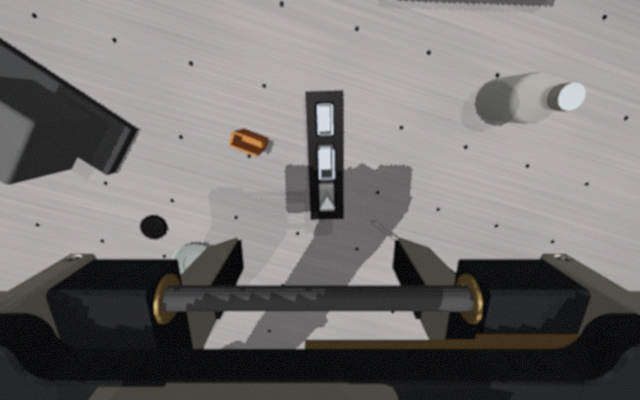

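The rack stands vertical in the wrist image, from (306,92) to (343,218), so it is already aligned with the gripper. The tall cell is in the middle at about (326,162). Now I'll move over the bench.

```bash
echo '[[0.017,-0.046,0,0,1],[0.017,-0.046,0,0,1],[0.017,-0.046,0,0,1],[0.017,-0.046,0,0,1],[0.017,-0.046,0,0,1],[0.017,-0.046,0,0,1],[0.017,-0.046,0,0,1],[0.017,-0.046,0,0,1],[0.017,-0.046,0,0,1],[0.017,-0.046,0,0,1]]' > rows.txt && python3 -m creep rows.txt >/dev/null; echo '[[0,0,0,-0.134,1],[0,0,0,-0.134,1],[0,0,0,-0.134,1],[0,0,0,-0.134,1],[0,0,0,-0.134,1],[0,0,0,-0.134,1],[0,0,0,-0.134,1],[0,0,0,0,1],[0,0,0,0,1]]' > rows.txt && python3 -m creep rows.txt
python3 - <<'E'
from h import *
p,T=look('wrist');plan([.5487,.278,.204],np.radians(159.9))
cv2.imwrite('pics/w2.png',p['image']);print(p['fx'],T.tolist())
for k in('bench','shutter_knob'):print(k,find(p,T,k))
E
```

```text
clock: 3.9
position: [0.5466, 0.2339, 0.332]
ee_rot: [2.581, 1.79, -0.001]
force: [-0.4, 0.0, 0.2]
width: 1.001
gripper_force: 0.0
pos [0.5465 0.2343 0.3321] d [ 0.0417 -0.0133  0.1281] turn -0.0067 t 3.95 w 0.999 gf 0.0 F [-0.3 -0.   0.7]
289.38681953039344 [[0.9362053138702906, -0.3334135983568558, -0.1111529698737784, 0.5761286892708416], [-0.3514511073576098, -0.8893274662338657, -0.29253850505388074, 0.3151901116242696], [-0.0013150734342668538, 0.3129409372913409, -0.9497716780095502, 0.42452801338087476], [0.0, 0.0, 0.0, 1.0]]
bench [(0.97, [0.5502, 0.3055, 0.1413])]
shutter_knob [(0.95, [0.5494, 0.2831, 0.1306])]
```

View pics/w2.png

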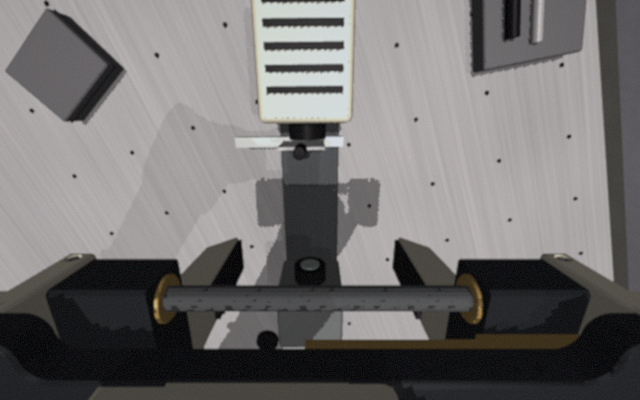

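Wrist view: lamp front top corners at (262,121) and (352,121), knob top at (301,150), detector snout at (311,266).

Run:
```python
from h import *
p,T=look('wrist')
q0=[0.5195,0.1982,1.2198]
a=atz(p,T,262,121,.14)[:2];b=atz(p,T,352,121,.14)[:2];k=atz(p,T,301,150,.165)[:2];s=atz(p,T,311,266,.1)
u=(a-b)/np.linalg.norm(a-b);print('width',np.linalg.norm(a-b),'y yaw',np.degrees(np.arctan2(u[1],u[0])))
def loc(w,q=q0):
    c,s=np.cos(q[2]),np.sin(q[2]);d=np.array(w[:2])-q[:2];return np.array([c*d[0]+s*d[1],-s*d[0]+c*d[1]]).round(4)
for w in(a,b,k,s):print(w.round(4),loc(w))
for y in(0,.01): 
    c,s_=np.cos(q0[2]),np.sin(q0[2]);w=[q0[0]+c*.085-s_*y,q0[1]+s_*.085+c*y];print(pix(p,T,[*w,.165]),pix(p,T,[*w,.13]))
```

```text
width 0.08536475330055768 y yaw 159.60274174333085
[0.5212 0.3229] [0.1177 0.0412]
[0.6012 0.2931] [ 0.1172 -0.0441]
[0.5485 0.2873] [0.0936 0.0034]
[0.5    0.1388 0.1   ] [-0.0624 -0.0021]
[304.97604447 159.63093557] [306.45766068 153.65836901]
[293.88532319 159.68448847] [296.62038807 153.7064196 ]
```

```bash
echo '[[0.024,-0.008,0,0,1],[0.023,-0.007,0,0,1],[0,0,0.04,0,1],[0,0,0.04,0,1],[0,0,0.03,0,1],[0,0,0.016,0,1],[0,0,0,0,1],[0,0,0,0,1]]' > rows.txt && python3 -m creep rows.txt 8
python3 - <<'E'
from h import *
p,T=look('wrist');plan([.549,.284,.206],np.radians(159.7));print(find(p,T,'shutter_knob'))
cv2.imwrite('pics/w3.png',p['image'])
E
```

```text
clock: 4.9
position: [0.5484, 0.2851, 0.2067]
ee_rot: [-2.577, -1.797, -0.0]
force: [0.3, 0.7, 0.5]
width: 1.0
gripper_force: 0.0
pos [0.5487 0.2853 0.2074] d [-0.0012  0.0007  0.0014] turn 0.0018 t 4.95 w 1.002 gf 0.0 F [-0.2  0.5  1.3]
[(0.8, [0.5471, 0.2862, 0.1294])]
```

View pics/w3.png

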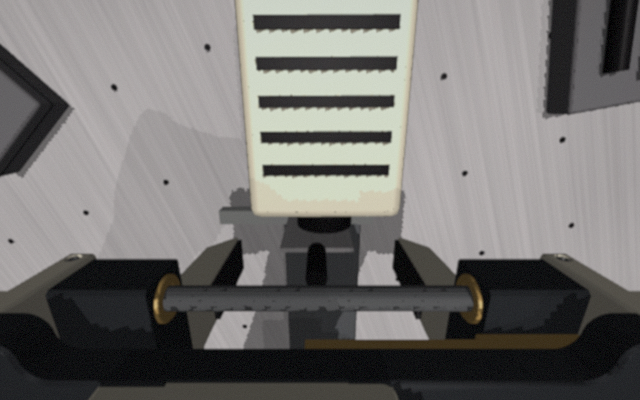

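The knob at (316,262) is centred between the open fingers, and the lamp's front top corners are at (250,214) and (403,213). I'll pinch the knob.

```bash
echo '[[0,0,0,0,0.05],[0,0,0,0,0.05],[0,0,0,0,0.05],[0,0,0,0,0.05],[0,0,0,0,0.05],[0,0,0,0,0.05],[0,0,0,0,0.05],[0,0,0,0,0.05],[0,0,0,0,0.05],[0,0,0,0,0.05]]' > rows.txt && python3 -m creep rows.txt 8
python3 - <<'E'
from h import *
p,T=look('wrist');plan([.549,.284,.206],np.radians(159.7))
for uv in((250,214),(403,213)):print(atz(p,T,*uv,.14).round(4))
E
```

```text
clock: 6.0
position: [0.5483, 0.2848, 0.2062]
ee_rot: [2.576, 1.798, -0.0]
force: [-0.5, -0.1, 0.5]
width: 0.181
gripper_force: 0.0
pos [0.5482 0.2848 0.2062] d [-0.0005  0.001   0.0002] turn 0.0022 t 6.05 w 0.137 gf 0.7542477920651436 F [-1.5  1.1  1.1]
[0.5193 0.3241 0.14  ]
[0.6035 0.2938 0.14  ]
```

```bash
echo '[[0,0,0,0,0.05],[0,-0.009,0,0,0.05],[0,-0.009,0,0,0.05],[0,-0.009,0,0,0.05],[0,-0.009,0,0,0.05],[0,-0.006,0,0,0.05],[0,0,0,0,0.05],[0,0,0,0,0.05]]' > rows.txt && python3 -m creep rows.txt
python3 - <<'E'
from h import *
plan([.5482,.2848,.2062],np.radians(160))
E
```

```text
clock: 6.85
position: [0.5099, 0.2987, 0.2063]
ee_rot: [2.576, 1.796, 0.003]
force: [7.9, -1.1, -2.9]
width: 0.129
gripper_force: 8.0
pos [0.5099 0.2987 0.2063] d [0.0002 0.0408 0.0002] turn -0.0039 t 6.85 w 0.129 gf 7.9996490478515625 F [ 7.9 -1.1 -2.9]
```

It's against the end stop: about 8 N, 41 mm travelled from a start of about 4 mm. I'll release, rise and look.

```bash
echo '[[0,0,0,0,1],[0,0,0,0,1],[0,0,0,0,1],[0,0,0,0,1],[0,0,0,0,1],[0,0,0,0,1],[0,0,-0.03,0,1],[0,0,-0.05,0,1],[0,0,-0.05,0,1],[0,0,0,0,1]]' > rows.txt && python3 -m creep rows.txt; echo '[[-0.03,0.02,0,0,1],[-0.04,0.02,0,0,1],[0,0,0,0,1],[0,0,0,0,1]]' > rows.txt && python3 -m creep rows.txt;python3 - <<'E'
from h import *
p,T=look('wrist');plan([.532,-.258,.3],np.radians(108.5))
cv2.imwrite('pics/w4.png',p['image'])
print(find(p,T,'shutter_knob'),T.tolist())
E
```

```text
clock: 7.85
position: [0.5104, 0.3016, 0.3435]
ee_rot: [-2.576, -1.798, -0.018]
force: [-0.2, 1.2, -0.1]
width: 0.948
gripper_force: 0.0
clock: 8.25
position: [0.5226, 0.2185, 0.3362]
ee_rot: [2.578, 1.794, -0.0]
force: [-0.1, 0.9, 0.1]
width: 0.997
gripper_force: 0.0
pos [0.5222 0.2199 0.3363] d [-0.4451  0.1743  0.0361] turn 0.8953 t 8.3 w 0.998 gf 0.0 F [ 0.4  0.6 -1. ]
[(0.71, [0.5109, 0.2954, 0.1465])] [[0.937418581347147, -0.33042379069749817, -0.10984772135186413, 0.5518244501909486], [-0.3482026754981145, -0.8905784082453433, -0.2926174901524919, 0.29983231125826815], [-0.0011402285103469937, 0.31255434296820234, -0.9498991960048485, 0.42875470367984353], [0.0, 0.0, 0.0, 1.0]]
```

View pics/w4.png

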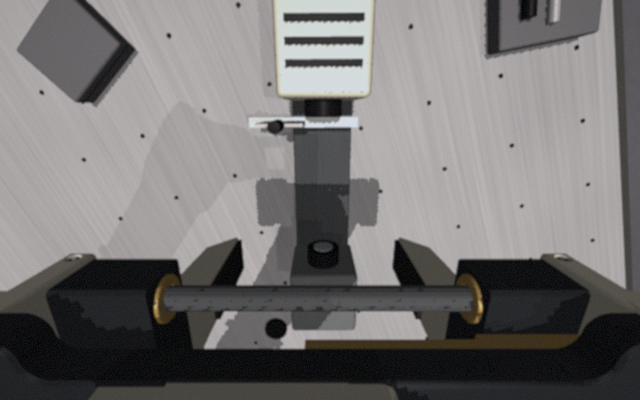

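The knob has moved to (275,126) and the shutter is open. The lamp front corners are at (276,96) and (372,96), and the detector snout is at (322,252). Next I'll go back over the rack.

```bash
python3 - <<'E'
from h import *
p,T=look('wrist')
for uv,z in(((276,96),.14),((372,96),.14),((322,248),.1),((324,100),.12),((275,126),.165)):
    w=atz(p,T,*uv,z);d=w[:2]-[.5238,.2056];a=np.radians(70.);print(w.round(4),'loc',(np.cos(a)*d[0]+np.sin(a)*d[1]).round(4),(-np.sin(a)*d[0]+np.cos(a)*d[1]).round(4))
E
echo '[[-0.0445,0.0175,0,0,1],[-0.0445,0.0175,0,0,1],[-0.0445,0.0175,0,0,1],[-0.0445,0.0175,0,0,1],[-0.0445,0.0175,0,0,1],[-0.0445,0.0175,0,0,1],[-0.0445,0.0175,0,0,1],[-0.0445,0.0175,0,0,1],[-0.0445,0.0175,0,0,1],[-0.0445,0.0175,0,0,1]]' > rows.txt && python3 -m creep rows.txt >/dev/null; echo '[[0,0,0.01,0.128,1],[0,0,0.01,0.128,1],[0,0,0.01,0.128,1],[0,0,0.01,0.128,1],[0,0,0,0.128,1],[0,0,0,0.128,1],[0,0,0,0.128,1],[0,0,0,0,1],[0,0,0,0,1]]' > rows.txt && python3 -m creep rows.txt
python3 - <<'E'
from h import *
p,T=look('wrist');plan([.532,-.258,.3],np.radians(108.5))
cv2.imwrite('pics/w5.png',p['image'][60:300,160:480].repeat(2,0).repeat(2,1))
for k in('rack','cell','low_cell','prism'):print(k,find(p,T,k))
print(T.tolist())
E
```

```text
[0.5171 0.325  0.14  ] loc 0.1099 0.0472
[0.6016 0.294  0.14  ] loc 0.1096 -0.0429
[0.4972 0.1418 0.1   ] loc -0.0691 0.0032
[0.5587 0.3064 0.12  ] loc 0.1067 0.0017
[0.5095 0.3003 0.165 ] loc 0.0841 0.0458
clock: 10.3
position: [0.5337, -0.2572, 0.2962]
ee_rot: [-3.099, -0.513, -0.0]
force: [-0.0, 0.9, -0.3]
width: 1.001
gripper_force: 0.0
pos [ 0.5335 -0.2575  0.2961] d [-0.0016 -0.     -0.0039] turn 0.0047 t 10.35 w 0.999 gf 0.0 F [-0.6 -0.2 -0.1]
rack [(0.61, [0.5723, -0.2414, 0.0074]), (0.6, [0.5441, -0.2517, 0.0232])]
cell [(0.64, [0.5201, -0.1488, 0.0459]), (0.6, [0.5237, -0.2575, 0.0399])]
low_cell [(0.75, [0.5742, -0.2427, 0.0094])]
prism [(0.85, [0.4805, -0.2723, 0.0305])]
[[0.32164552135341845, -0.8992344062448471, -0.29651583637094714, 0.6138056138170709], [-0.9468600377275486, -0.3056249250307683, -0.10024706556563033, -0.22822901321128353], [-0.0004770197796084251, 0.3130030156810186, -0.9497520121730282, 0.3887077078969061], [0.0, 0.0, 0.0, 1.0]]
```

View pics/w5.png

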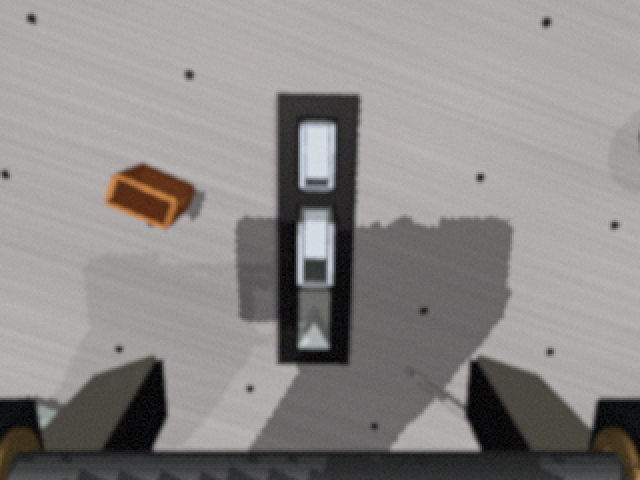

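The tall cell's rim is in the crop at columns 297–336, rows 222–287, the low cell's at rows 120–190, and the prism is at (314,325). The fingers are centred at column 316. I'll check the geometry.

Run:
```python
from h import *
p,T=look('wrist')
f=lambda u,v,z:atz(p,T,160+u/2,60+v/2,z)
for n,u,v,z in(('cell',316.5,254,.061),('cellL',297,254,.061),('cellR',336,254,.061),('near',316,287,.061),('far',316,222,.061),('low',317,155,.038)):print(n,f(u,v,z).round(4))
obs=[(p,T,l,np.array(uv)/2+[160,60]) for l,uv in(((.09,.025,0.0),(278,94)),((.09,-.025,0.0),(359,94)),((-.09,.025,.022),(278,363)),((-.09,-.025,.022),(349,363)))]
q,r=fit(obs,[.532,-.258,.32]);print('rack',q,np.degrees(q[2]),r.round(1).tolist())
plan([q[0],q[1],.096],q[2]+np.pi/2)
```

```text
cell [ 0.5287 -0.2584  0.061 ]
cellL [ 0.525  -0.2476  0.061 ]
cellR [ 0.5323 -0.2693  0.061 ]
near [ 0.5092 -0.2646  0.061 ]
far [ 0.5466 -0.2521  0.061 ]
low [ 0.5806 -0.2413  0.038 ]
rack [ 0.52818597 -0.2582094   0.30621724] 17.544955375986248 [[0.6, -0.8], [-0.8, -0.1], [-0.1, 0.3], [0.2, 0.9]]
pos [ 0.5331 -0.2583  0.2962] d [-0.0046 -0.0016  0.2002] turn 0.0175 t 10.6 w 1.001 gf 0.0 F [-0.2 -0.5 -0.5]
```

```bash
echo '[[-0.0045,-0.0015,0,0.0175,1],[0,0,0.045,0,1],[0,0,0.045,0,1],[0,0,0.045,0,1],[0,0,0.035,0,1],[0,0,0.02,0,1],[0,0,0.011,0,1],[0,0,0,0,1],[0,0,0,0,1]]' > rows.txt && python3 -m creep rows.txt 15;  python3 - <<'E'
from h import *
plan([.5285,-.2584,.095],np.radians(107.5))
E
```

```text
clock: 11.5
position: [0.5289, -0.2585, 0.0962]
ee_rot: [3.104, 0.477, 0.002]
force: [-0.6, -0.0, 0.2]
width: 1.003
gripper_force: 0.0
pos [ 0.5289 -0.2585  0.0962] d [-0.0003 -0.0002  0.0012] turn -0.0004 t 11.5 w 1.003 gf 0.0 F [-0.6 -0.   0.2]
```

```bash
echo '[[0,0,0,0,0.1],[0,0,0,0,0.1],[0,0,0,0,0.1],[0,0,0,0,0.1],[0,0,0,0,0.1],[0,0,0,0,0.1],[0,0,0,0,0.1],[0,0,0,0,0.1],[0,0,0,0,0.1],[0,0,0,0,0.1]]' > rows.txt && python3 -m creep rows.txt 15;echo '[[0,0,0,0,0.1],[0,0,0,0,0.1],[0,0,0,0,0.1]]' > rows.txt && python3 -m creep rows.txt
```

```text
clock: 12.5
position: [0.5283, -0.2583, 0.0952]
ee_rot: [-3.105, -0.478, 0.0]
force: [1.4, -0.2, -0.5]
width: 0.217
gripper_force: 15.0
clock: 12.8
position: [0.5283, -0.2583, 0.0952]
ee_rot: [-3.105, -0.478, 0.0]
force: [-0.2, 0.3, -0.2]
width: 0.217
gripper_force: 15.0
```

Gripped: the opening is 20 mm, matching the cell width. Now I'll lift.

```bash
echo '[[0,0,-0.01,0,0.1],[0,0,-0.02,0,0.1],[0,0,-0.03,0,0.1],[0,0,-0.035,0,0.1],[0,0,-0.035,0,0.1],[0,0,-0.035,0,0.1],[0,0,-0.035,0,0.1],[0,0,0,0,0.1],[0,0,0,0,0.1],[0,0,0,0,0.1]]' > rows.txt && python3 -m creep rows.txt;  python3 - <<'E'
from h import *
plan([.5217,.2042,.295],np.radians(159.9))
p,T=look('wrist');cv2.imwrite('pics/w6.png',p['image'][100:400,120:520].repeat(2,0).repeat(2,1))
for k in('cell','low_cell','prism'):print(k,find(p,T,k))
E
```

```text
clock: 13.8
position: [0.5276, -0.2581, 0.2944]
ee_rot: [-3.104, -0.477, 0.002]
force: [-0.1, 0.2, -1.3]
width: 0.216
gripper_force: 15.0
pos [ 0.5276 -0.2581  0.2944] d [ 1.332e-01 -4.427e-01 -4.000e-04] turn -0.9148 t 13.8 w 0.216 gf 14.997834116220474 F [-0.1  0.2 -1.3]
cell [(0.83, [0.5412, -0.2554, 0.2391]), (0.68, [0.5206, -0.1509, 0.045])]
low_cell [(0.79, [0.5747, -0.2424, 0.0132])]
prism [(0.6, [0.4898, 0.0456, 0.0223])]
```

View pics/w6.png

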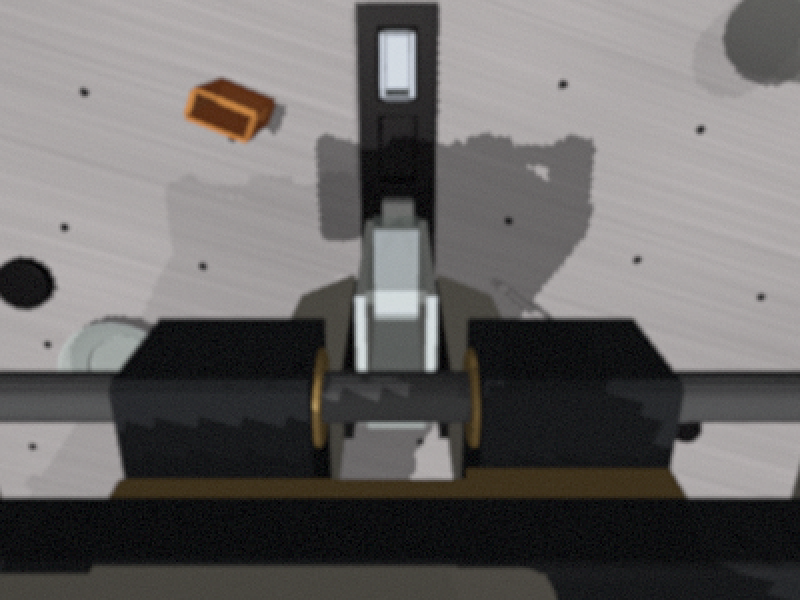

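The cell is held straight and centred between the pads at (397,300). The middle slot is empty, and the low cell is still in place. Carrying it to the bench.

```bash
echo '[[0.0133,-0.0443,0,0,0.1],[0.0133,-0.0443,0,0,0.1],[0.0133,-0.0443,0,0,0.1],[0.0133,-0.0443,0,0,0.1],[0.0133,-0.0443,0,0,0.1],[0.0133,-0.0443,0,0,0.1],[0.0133,-0.0443,0,0,0.1],[0.0133,-0.0443,0,0,0.1],[0.0133,-0.0443,0,0,0.1],[0.0133,-0.0443,0,0,0.1]]' > rows.txt && python3 -m creep rows.txt >/dev/null; echo '[[0,0,0,-0.13,0.1],[0,0,0,-0.13,0.1],[0,0,0,-0.13,0.1],[0,0,0,-0.13,0.1],[0,0,0,-0.13,0.1],[0,0,0,-0.13,0.1],[0,0,0,-0.135,0.1],[0,0,0,0,0.1],[0,0,0,0,0.1]]' > rows.txt && python3 -m creep rows.txt
python3 - <<'E'
from h import *
p,T=look('wrist');plan([.5217,.2042,.1617],np.radians(159.9))
cv2.imwrite('pics/w7.png',p['image'][0:300,120:520].repeat(2,0).repeat(2,1))
for k in('cell','shutter_knob','bench'):print(k,find(p,T,k))
E
```

```text
clock: 15.9
position: [0.522, 0.2041, 0.2948]
ee_rot: [-2.578, -1.794, 0.001]
force: [-0.7, -0.1, -0.5]
width: 0.222
gripper_force: 15.0
pos [0.522  0.2041 0.2949] d [ 0.     -0.0003  0.1332] turn -0.0037 t 15.95 w 0.219 gf 14.997936487197876 F [ 1.1 -0.3 -0.7]
cell [(0.74, [0.5222, 0.2186, 0.2403])]
shutter_knob [(0.56, [0.5142, 0.2956, 0.1562])]
bench [(0.56, [0.5447, 0.2988, 0.1323])]
```

View pics/w7.png

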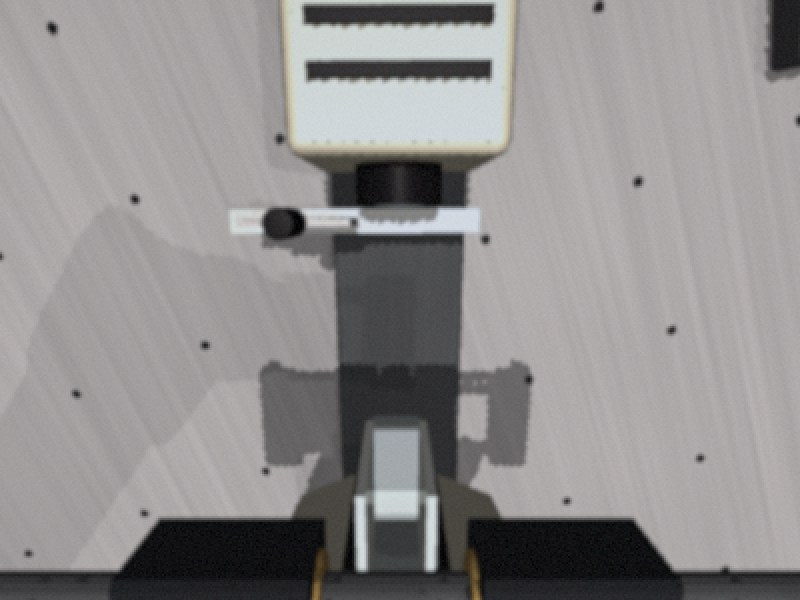

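The lamp corners are at (288,152) and (512,152), the rail edges at row 350 are 338 and 460, the snout spans 357–442, and the held cell's rim spans 355–438 at row 495. I'll check sideways alignment.

Run:
```python
from h import *
p,T=look('wrist')
a=np.radians(69.9);X=np.array([np.cos(a),np.sin(a)]);Y=np.array([-X[1],X[0]]);o=np.array([.5217,.2042])
for n,u,v,z in(('lampL',289,151,.14),('lampR',511,151,.14),('railL',338,350,.02),('railR',460.5,350,.02),('rail2L',335,245,.02),('rail2R',464,245,.02),('snout',399.5,185,.12),('cellL',355,495,.2606),('cellR',438,495,.2606),('knob',282,222,.165)):
    w=atz(p,T,120+u/2,v/2,z)[:2]-o;print(n,(X@w).round(4),(Y@w).round(4))
```

```text
lampL 0.1101 0.0427
lampR 0.1099 -0.0448
railL 0.0026 0.0384
railR 0.0025 -0.041
rail2L 0.0684 0.0381
rail2R 0.0682 -0.041
snout 0.0984 -0.001
cellL 0.0215 0.0106
cellR 0.0214 -0.0096
knob 0.0838 0.0424
```

```bash
echo '[[0,0.001,0.02,0,0.1],[0,0,0.03,0,0.1],[0,0,0.03,0,0.1],[0,0,0.025,0,0.1],[0,0,0.015,0,0.1],[0,0,0.008,0,0.1],[0,0,0.005,0,0.1],[0,0,0,0,0.1],[0,0,0,0,0.1],[0,0,0,0,0.1]]' > rows.txt && python3 -m creep rows.txt
python3 - <<'E'
from h import *
plan([.5217,.2042,.1617],np.radians(159.9))
p,T=look('scene')
cv2.imwrite('pics/s2.png',cv2.resize(p['image'][140:300,120:540],None,fx=1.9,fy=1.9,interpolation=cv2.INTER_CUBIC))
for k in('cell','low_cell','prism','shutter_knob'):print(k,find(p,T,k))
E
```

```text
clock: 17.15
position: [0.5234, 0.2041, 0.1631]
ee_rot: [2.575, 1.8, 0.002]
force: [0.6, -0.0, 0.1]
width: 0.219
gripper_force: 15.0
pos [0.5234 0.2041 0.1631] d [-0.0005 -0.0016  0.0014] turn 0.0001 t 17.15 w 0.219 gf 14.997865408658981 F [ 0.6 -0.   0.1]
cell [(0.68, [0.5293, 0.2012, 0.0889]), (0.67, [0.5336, -0.155, 0.0322])]
low_cell [(0.62, [0.58, -0.2433, 0.0302])]
prism [(0.55, [0.4823, -0.2746, 0.0335])]
shutter_knob [(0.71, [0.5192, 0.2895, 0.1177]), (0.19, [0.4854, -0.2766, 0.0292])]
```

View pics/s2.png

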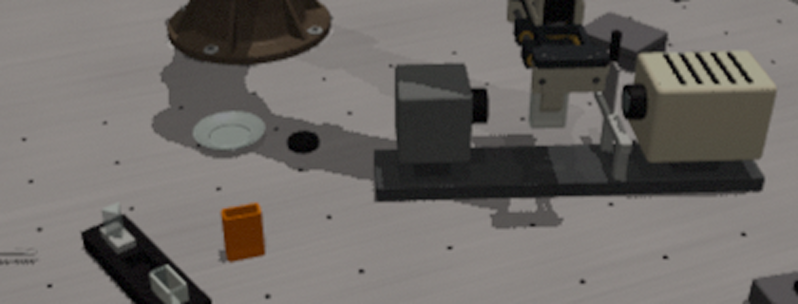

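The cell is held between the snouts at (548,100), clear of the rail. The shutter is open, and the low cell and prism are still in the rack. Handing in.

```bash
python3 -c "
from cell import workorder;print(workorder.sign_off())"
```

```text
the job is handed in; nothing more can be done
None
```

I opened the shutter to its end stop, released the knob, and handed the job in at about 17 s with the tall cell held upright and centred in the light path; sign-off returned no verdict.

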